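# Clear the saddler's cutting mat

### The job

Put away the mixed handful left on the saddler's mat: stand the red and the green spool of thread on end in the two empty bays of the thread tray, stand the dye bottle in the empty bay of the dye rack, and put the steel ring with the rings and the brass buckle with the buckles in the hardware tray. Keep the dye bottle upright all the time, and leave the cake of wax and the awl where they lie.

Things in the scene. Friction and masses are not known exactly. Their poses are not given: they have to be found in the camera images.
- red_spool: Loose spool of red thread, flanges of the same colour with a small white hub on top, standing on end on the bench: 42 mm diameter, 70 mm tall, smooth straight sides, about 90 g. Origin: centre of its underside; z is its axis, up.
- green_spool: Loose spool of green thread, flanges of the same colour with a small white hub on top, standing on end on the bench: 42 mm diameter, 70 mm tall, smooth straight sides, about 90 g. Origin: centre of its underside; z is its axis, up.
- dye_bottle: Loose capped bottle of leather dye, upright on the bench: amber-brown body with a white label, 40 mm diameter and straight up to 60 mm, then a shoulder and a black cap 25 mm wide; 86 mm tall in all, about 100 g. Origin: centre of its underside; z is its axis, up.
- ring: Loose bright steel saddlery ring lying flat: round bar 8 mm thick, 56 mm outside and 40 mm inside diameter, about 60 g. Origin: centre of its underside, in the middle of the hole; z up.
- buckle: Loose brass strap buckle lying flat: rectangular frame of 8 mm round bar, outside 64 mm along its x and 52 along its y, with a thin prong lying along x over the middle (12 mm tall at most). Its long sides (at y = +-22 mm, straight for 44 mm) can be gripped from outside, 52 mm apart. About 80 g. Origin: centre of its underside.
- thread_tray: Thread tray of pale plywood, 228 mm long (y), 80 wide (x), walls 28 high and 6 thick, floor 6 thick; three bays in a row, each 68 mm square, centred at y = -74, 0 and +74. Fixed. Origin: centre of underside, y along its length, x across it away from the robot, yaw within 0.16 rad of the robot's frame. A blue spool (part of it) stands in the bay at y = -74; the bays at 0 and +74 are empty.
- dye_rack: Dye rack of dark wood, 228 mm long (y), 80 wide (x), walls 28 high and 6 thick, floor 6 thick; three bays in a row, each 68 mm square, centred at y = -74, 0 and +74. Fixed. Origin: centre of underside, y along its length, x across it away from the robot, yaw within 0.16 rad of the robot's frame. Bottles like the loose one (part of it) stand in both end bays; the middle bay is empty.
- hardware_tray: Grey tray, 228 mm long (y), 130 wide (x), walls 22 high, 5 thick, floor 5 thick; a divider at y = 0 makes two compartments. Fixed. Origin: centre of underside, y along its length, x across it away from the robot, yaw within 0.16 rad of the robot's frame. Steel rings lie in the compartment at +y, brass buckles in that at -y, fixed in its far half (up to 27 high); the near half of each, 60 by 106 mm, centred at x = -29, y = +-57, is clear.
- wax: Loose round cake of yellow beeswax on the bench, 56 mm diameter, 24 mm tall. Not to be moved. Origin: centre of its underside.
- awl: Loose awl lying on the bench along its own y: pale wooden handle 80 mm long and 23 mm thick from y = -60 to +20 mm, steel blade to y = +62 mm. Not to be moved. Origin: on its underside.
Mind the look-alikes: they are no part of the job. Of the things that look like the ring, take the one that is nearest to the robot's base at the start.

How it is judged:
At the end, for the whole second after the job is handed in: Both spools upright (within 7 degrees) on the floor of the thread tray, one in each empty bay; the dye bottle likewise in the dye rack's middle bay; the ring in the rings' compartment and the buckle in the buckles' (centre 15 mm or more inside the walls, at most 32 mm up). All released, at rest ((y of red_spool in the frame of thread_tray between -0.02 and 0.02 m or y of red_spool in the frame of thread_tray between 0.054 and 0.094 m) and x of red_spool in the frame of thread_tray between -0.02 and 0.02 m and z of red_spool in the frame of thread_tray between 0 and 0.012 m and angle between each of red_spool, green_spool, dye_bottle's own z axis and vertical below 0.12 rad and linear speed of each of red_spool, green_spool, dye_bottle, ring, buckle below 0.02 m/s and angular speed of each of red_spool, green_spool, dye_bottle, ring, buckle below 0.3 rad/s and (y of green_spool in the frame of thread_tray between -0.02 and 0.02 m or y of green_spool in the frame of thread_tray between 0.054 and 0.094 m) and x of green_spool in the frame of thread_tray between -0.02 and 0.02 m and z of green_spool in the frame of thread_tray between 0 and 0.012 m and y of dye_bottle in the frame of dye_rack between -0.02 and 0.02 m and x of dye_bottle in the frame of dye_rack between -0.02 and 0.02 m and z of dye_bottle in the frame of dye_rack between 0 and 0.012 m and x of ring in the frame of hardware_tray between -0.045 and 0.045 m and y of ring in the frame of hardware_tray between 0.018 and 0.094 m and z of ring in the frame of hardware_tray between -0.005 and 0.032 m and x of buckle in the frame of hardware_tray between -0.045 and 0.045 m and y of buckle in the frame of hardware_tray between -0.094 and -0.018 m and z of buckle in the frame of hardware_tray between -0.005 and 0.032 m); the robot touches nothing.
It fails at once if the dye bottle is tipped by more than 40 degrees (angle between dye_bottle's own z axis and vertical above 0.7 rad).
It fails at once if the wax is moved by more than 30 mm (distance of wax from where it was at the start of the episode above 0.03 m).
It fails at once if the awl is moved by more than 30 mm (distance of awl from where it was at the start of the episode above 0.03 m).
It also fails if it takes over 122 s, if anything falls off the work surface, if the arm or the gripper's body presses on something with over 40 N, if the wrist force passes 120 N, or if a joint passes its speed limit or range.

### The arm

A 6-joint arm with a two-finger parallel gripper is mounted at the origin on the work surface. World frame = base frame: x ahead of the robot, y to its left, z up, the work surface at z = 0. Lengths are in m, angles in rad, forces in N, time in s.
With the tool pointing down it reaches from about 0.225 to 0.725 m from the base axis. Payload 3.1 kg.
Tool frame: the origin (TCP) lies midway between the tips of the shut fingers; the grasp point (between the pads) lies 19 mm behind it; z points along the fingers, y is the line along which they close (so a half turn about z gives the same grasp; the last joint's range is limited). The gripper opens to 85 mm and grips with 20 to 120 N. Pads are 22 mm wide; open, the fingers measure 114 mm over their backs; the gripper's body (76 mm by 85 mm) begins 54 mm behind the grasp point. The pads swing forward as they close: fully open they stand 13 mm farther back than shut.
Start: joints at [-1.328, 0.048, 0.099, 1.622, 0, 1.443], TCP at [0.19, -0.489, 0.204] pointing down, gripper open.
Joint ranges: [-2.91, 2.91], [-0.99, 1.94], [-1.21, 1.42], [-2.12, 2.29], [-1.49, 1.47], [-3.14, 3.14]. Speed limits (rad/s): [2.79, 2.79, 3.14, 3.14, 3.14, 3.14].

### API

Orientations are given as a rotation vector (axis times angle).
In Python, from rig import ctrl gives the robot as it stands.
- The arm moves only by the tool apply_moves, never from a script. Its argument "moves" is one flat list of numbers, 7 for each row, row after row: the finger opening in mm, from 0 to 85.4, then the shift along the world's x, y, z in mm, then the turn, a rotation vector about the world's x, y, z in rad. A call has 1 to 8 rows; each row shifts and turns the commanded pose from where the row before left it; what a row does not reach is not made up. A row lasts 1/8 s, in which the tool goes at most 62.5 mm and 10.7 degrees, less where a joint would pass 70% of its speed; a pose out of reach is approached as far as the arm can. A call is refused whole if a number of a shift passes 62.5 or a number of a turn 0.188, either way. A call with a gripper value outside its range is refused whole. The fingers move at their own pace and stop on an object; "force" is the grip in N (left out, the last holds). Time passes only in rows, so rows that do not move let the fingers close. It gives the time, the measured TCP pose, the force, the opening and the grip force at its end, in the units of the state.
- ctrl.get_state(): the state, without advancing time (a new reading comes with each control period).
- ctrl.camera(name): name is "scene" or "side" or "wrist"; returns a dict with "img" (384x512x3 uint8, blue, green, red), "camera_matrix" (3x3 intrinsics, pixels), "k1" (the pictures are not rectified: a ray, as slopes to the right and down, at radius r is drawn at 1 + k1 r^2 times it, then the intrinsics apply), "world_from_camera" (4x4, takes a point from camera to world coordinates). Camera axes: x right, y up, looking along -z (the intrinsics and any distortion apply to the point x, -y, -z); pixel columns grow to the right and rows downward; lengths in m; the calibration is good to about 2 mm. A picture is of the moment at which its call begins. There is no depth.
- ctrl.job_done(): hands the job in; it is judged then, once.
The state is a dict: "clock": time; "q": joint angles; "qvel": joint speeds; "joint_torque": joint torques, N m; "tcp_pos": TCP position; "tcp_rot": TCP orientation; "ft_force": force on the tool from outside, world axes, zero at the start; "wrist_torque": the same for the moment, N m; "gripper_width": finger opening in m; "grip_force": force on a finger pad.
Only numpy, scipy, OpenCV 4.12 (cv2) and the standard library are available. Lean on these libraries where they do the work, as an engineer would, in place of code of your own. Each camera call takes 0.05 s, during which the arm holds its last target. There are 200 camera calls.

## Working session

There is one attempt and no reset: what is moved stays moved. The work goes in short steps, Python scripts to look and compute and a tool call to move; the robot and the scene stay as the last step left them, time stands still between calls to the robot, and variables do not carry over. Pictures are saved under pics/ and viewed, at most 16 in all, crops included, and the job is handed in when it is done.

Besides the shell and the picture viewer there is one more tool, called after ">>>" by a JSON object that holds its "op" and its "data". apply_moves: Moves the arm, as the interface text tells. Its arguments: {"type":"object","properties":{"moves":{"type":"array","items":{"type":"number"}},"force":{"type":"number"}},"required":["moves"]}

```bash
ls; mkdir -p pics
cat > h.py <<'E'
import cv2, numpy as np
from rig import ctrl
def cam(n):
    c=ctrl.camera(n); return c
def ray(c,u,v):
    K=np.array(c["camera_matrix"]);k=c["k1"]
    x=(u-K[0,2])/K[0,0]; y=(v-K[1,2])/K[1,1]
    rd=np.hypot(x,y); r=rd
    for _ in range(20): r=rd/(1+k*r*r)
    s=r/rd if rd>0 else 1
    T=np.array(c["world_from_camera"])
    return T[:3,3], T[:3,:3]@np.array([x*s,-y*s,-1])
def onz(c,u,v,z):
    o,d=ray(c,u,v); return o+d*(z-o[2])/d[2]
def proj(c,p):
    T=np.linalg.inv(np.array(c["world_from_camera"])); q=T[:3,:3]@np.array(p)+T[:3,3]
    x,y=q[0]/-q[2],-q[1]/-q[2]; f=1+c["k1"]*(x*x+y*y); K=np.array(c["camera_matrix"])
    return K[0,0]*x*f+K[0,2],K[1,1]*y*f+K[1,2]
E
python3 - <<'E'
from h import *
import pickle
for n in("scene","side"):
    c=cam(n); pickle.dump(c,open(n+".pkl","wb")); cv2.imwrite(f"pics/{n}0.png",cv2.resize(c["img"],(800,600),interpolation=cv2.INTER_CUBIC))
    print(n,np.round(c["world_from_camera"],3).tolist(),c["k1"],c["camera_matrix"])
print(ctrl.get_state())
E
```

```text
pics
scene [[0.742, -0.47, 0.477, 0.945], [0.67, 0.507, -0.542, -0.399], [0.013, 0.722, 0.691, 0.673], [0.0, 0.0, 0.0, 1.0]] -0.0077025681460715445 [[350.85092765   0.         257.65767228]
 [  0.         350.85092765 196.17969556]
 [  0.           0.           1.        ]]
side [[-0.985, 0.134, -0.108, 0.408], [-0.172, -0.737, 0.654, 0.749], [0.008, 0.663, 0.749, 0.832], [0.0, 0.0, 0.0, 1.0]] -0.06918400200200174 [[367.46468445   0.         259.42204261]
 [  0.         367.46468445 190.39308955]
 [  0.           0.           1.        ]]
{'clock': 0.1, 'q': array([-1.32782741e+00,  4.86891695e-02,  9.77508937e-02,  1.62198927e+00,
        1.17107481e-05,  1.44301845e+00]), 'qvel': array([-1.37281567e-03, -2.21150318e-05,  2.69151154e-03,  2.94793442e-04,
       -2.31935776e-03, -1.39930272e-03]), 'joint_torque': array([ 2.59466200e-03, -3.39851439e+01,  3.20935643e+01,  1.57979527e-02,
       -7.72016665e-05, -5.33533004e-07]), 'tcp_pos': array([ 0.19006985, -0.48873749,  0.20302596]), 'tcp_rot': array([-3.08567741e+00, -5.78645775e-01,  1.74224260e-04]), 'ft_force': array([ 0.44842769,  0.21807914, -0.59086484]), 'wrist_torque': array([-0.03841073, -0.00236845, -0.01316957]), 'grip_force': 0.0, 'gripper_width': 0.08560613029503979}
```

View pics/scene0.png

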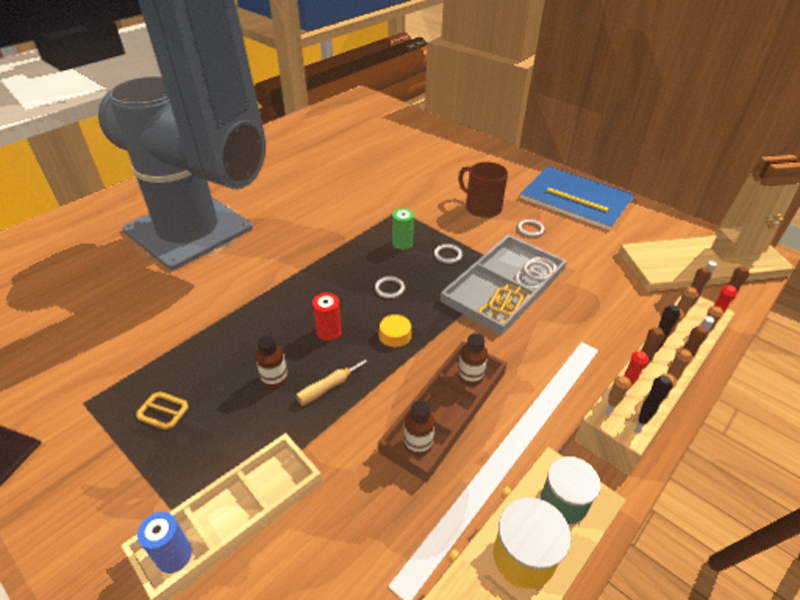

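View pics/side0.png

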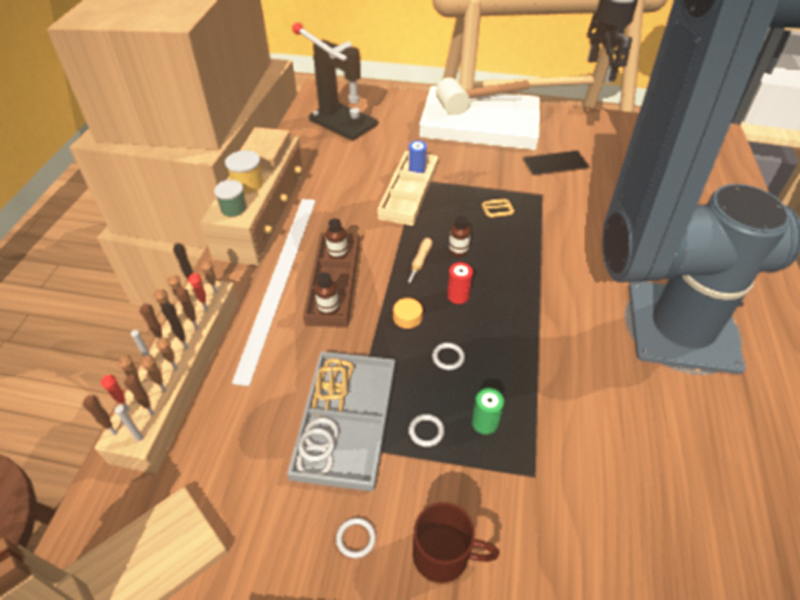

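The scene shows rings at (390,287), (448,253) and (530,228); the side view shows them at (448,356), (426,430) and (355,538). Next I measure everything from masks, plus tray corners read by hand.

Run:
```python
from h import *
import pickle
C={n:pickle.load(open(n+".pkl","rb")) for n in("scene","side")}
s=.64
def blobs(n,lo,hi,box,z,minA=6,name=""):
    c=C[n];x0,y0,x1,y1=[int(a*s) for a in box]
    h=cv2.cvtColor(c["img"],cv2.COLOR_BGR2HSV)[y0:y1,x0:x1]
    m=cv2.inRange(h,lo,hi); k,l,st,ce=cv2.connectedComponentsWithStats(m)
    for i in range(1,k):
        if st[i,4]<minA: continue
        pts=np.argwhere(l==i)[:,::-1].astype(np.int32); hull=cv2.convexHull(pts)
        w=np.array([onz(c,u+x0,v+y0,z)[:2] for [[u,v]] in hull])
        M=cv2.minAreaRect((w*1000).astype(np.float32)); 
        print(n,name,"A",st[i,4],"px",np.round((ce[i]+[x0,y0])/s),"rect mm",np.round(M[0]),np.round(M[1]),round(M[2]),"R",round(float(np.hypot(*M[0]))))
W=((0,0,140),(179,70,255))
for n,bs in {"scene":[(365,265,415,305),(430,235,466,268),(512,215,550,242)],"side":[(425,335,470,375),(402,408,450,450),(330,512,380,562)]}.items():
    for b in bs: blobs(n,*W,b,.004,30,"ring")
blobs("scene",*W,(312,290,342,308),.07,4,"redhub");blobs("side",*W,(445,262,475,280),.07,4,"redhub")
blobs("scene",*W,(390,208,415,222),.07,4,"grnhub");blobs("side",*W,(475,390,503,410),.07,4,"grnhub")
Y=((12,100,110),(35,255,255))
blobs("scene",*Y,(125,380,200,440),.004,30,"buckle");blobs("side",*Y,(475,190,520,225),.004,30,"buckle")
blobs("scene",*Y,(370,305,420,355),.02,30,"wax");blobs("side",*Y,(385,290,430,335),.02,30,"wax")
def P(n,z,*p): return np.array([onz(C[n],u*s,v*s,z)[:2]*1000 for u,v in p])
print("cap",P("scene",.086,(267,342)),P("side",.086,(461,222)))
print("awl",P("scene",.01,(300,398),(347,375),(366,362)),P("side",.01,(426,240),(418,268),(409,282)))
def rect(n,z,*p):
    w=P(n,z,*p);print(n,np.round(w).tolist(),"mean",np.round(w.mean(0)),"sides",np.round(np.linalg.norm(w-np.roll(w,-1,0),axis=1)))
rect("scene",.028,(125,547),(290,436),(320,472),(157,597))
rect("side",.028,(401,151),(438,156),(416,222),(378,216))
rect("scene",.022,(442,291),(508,237),(565,266),(499,325))
rect("side",.022,(320,353),(394,358),(374,487),(290,478))
rect("scene",.028,(380,445),(465,335),(506,354),(427,470))
rect("side",.028,(318,232),(360,235),(350,322),(306,320))
a=C["scene"]["img"];b=C["side"]["img"]
A=cv2.resize(a[130:390,60:390],None,fx=1.2,fy=1.2,interpolation=3)
cr=lambda i,x0,y0,x1,y1,f:cv2.resize(i[int(y0*s):int(y1*s),int(x0*s):int(x1*s)],f,interpolation=3)
out=np.zeros((600,800,3),np.uint8)
out[:300,:400]=cr(a,110,410,340,600,(400,300));out[:300,400:]=cr(a,360,200,600,345,(400,300))
out[300:,:400]=cr(b,360,130,560,280,(400,300));out[300:,400:]=cr(b,270,330,510,510,(400,300))
cv2.imwrite("pics/crop1.png",out)
```

```text
scene ring A 108 px [389. 286.] rect mm [428. 150.] [52. 52.] 43 R 454
scene ring A 102 px [448. 252.] rect mm [445. 301.] [53. 55.] 43 R 537
scene ring A 79 px [530. 228.] rect mm [518. 485.] [54. 50.] 43 R 710
side ring A 167 px [448. 356.] rect mm [430. 147.] [53. 58.] 8 R 455
side ring A 208 px [426. 430.] rect mm [447. 299.] [53. 56.] 10 R 537
side ring A 271 px [355. 537.] rect mm [521. 485.] [53. 56.] 12 R 712
scene redhub A 44 px [325. 301.] rect mm [430.  -2.] [20. 22.] 47 R 430
side redhub A 42 px [460. 270.] rect mm [430.  -3.] [20. 21.] 7 R 430
scene grnhub A 32 px [402. 214.] rect mm [356. 265.] [21. 21.] 43 R 444
side grnhub A 86 px [489. 399.] rect mm [356. 267.] [24. 26.] 5 R 444
scene buckle A 391 px [162. 409.] rect mm [ 370. -276.] [68. 55.] 20 R 462
side buckle A 209 px [497. 207.] rect mm [ 372. -278.] [71. 64.] 21 R 464
scene wax A 389 px [395. 330.] rect mm [522.  62.] [54. 75.] 41 R 526
side wax A 348 px [407. 312.] rect mm [516.  75.] [55. 75.] 10 R 522
cap [[ 446.04583784 -127.02820282]] [[ 442.37159179 -117.58534281]]
awl [[ 507.43936619 -128.65394103]
 [ 5
[... 161 characters left out ...]
534.0, -412.0], [558.0, -187.0], [629.0, -195.0], [611.0, -416.0]] mean [ 583. -303.] sides [227.  71. 222.  76.]
side [[617.0, -419.0], [525.0, -415.0], [539.0, -167.0], [622.0, -172.0]] mean [ 576. -293.] sides [ 91. 248.  83. 247.]
scene [[520.0, 188.0], [515.0, 402.0], [645.0, 400.0], [643.0, 188.0]] mean [581. 295.] sides [214. 130. 212. 123.]
side [[649.0, 195.0], [520.0, 183.0], [507.0, 416.0], [632.0, 425.0]] mean [577. 304.] sides [129. 233. 126. 230.]
scene [[658.0, -114.0], [619.0, 126.0], [691.0, 137.0], [729.0, -100.0]] mean [674.  12.] sides [243.  73. 240.  72.]
side [[735.0, -100.0], [646.0, -106.0], [612.0, 123.0], [692.0, 133.0]] mean [671.  12.] sides [ 88. 232.  80. 236.]
```

View pics/crop1.png

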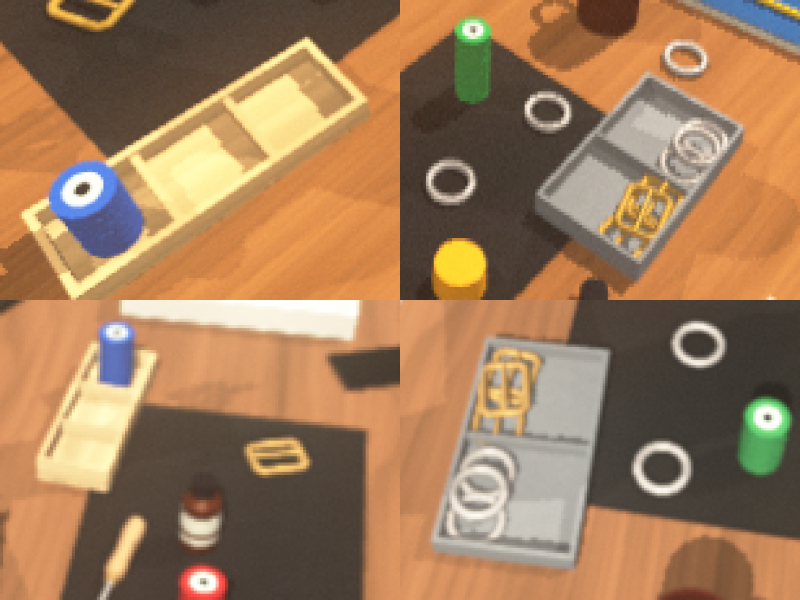

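The nearest ring is the one at scene (390,287): R = 454 mm, against 537 and 710 for the others. The crop confirms three separate loose rings. The buckle's short axis is at about 110°, close to the current closing line at 111°, so I start with the buckle.

>>> {"op": "apply_moves", "data": {"moves": [85,45,53,0,0,0,0,85,45,53,0,0,0,0,85,45,53,0,0,0,0,85,46,53,0,0,0,0,85,0,0,-30,0,0,0,85,0,0,0,0,0,0], "force": 40}}

```text
clock: 0.85
tcp_pos: [0.3516, -0.2969, 0.1713]
tcp_rot: [-3.082, -0.581, 0.005]
ft_force: [0.0, 1.3, -0.3]
gripper_width: 0.0849
grip_force: 0.0
```

```bash
cat >> h.py <<'E'
def blobs(c,lo,hi,z,minA=100,name="",box=None):
    h=cv2.cvtColor(c["img"],cv2.COLOR_BGR2HSV); m=cv2.inRange(h,lo,hi)
    if box: 
        b=np.zeros_like(m); b[box[1]:box[3],box[0]:box[2]]=1; m*=b
    k,l,st,ce=cv2.connectedComponentsWithStats(m)
    for i in range(1,k):
        if st[i,4]<minA: continue
        hull=cv2.convexHull(np.argwhere(l==i)[:,::-1].astype(np.int32))
        w=np.array([onz(c,u,v,z)[:2]*1000 for [[u,v]] in hull],np.float32); M=cv2.minAreaRect(w)
        print(name,"A",st[i,4],"px",np.round(ce[i]),"rect",np.round(M[0]),np.round(M[1]),round(M[2],1))
E
python3 - <<'E'
from h import *
c=cam("wrist"); cv2.imwrite("pics/w1.png",c["img"]); print(np.round(c["world_from_camera"],3).tolist(),c["k1"],c["camera_matrix"][0])
blobs(c,(12,100,110),(35,255,255),.004,150,"Y")
E
```

```text
[[0.365, 0.895, 0.257, 0.417], [-0.931, 0.352, 0.095, -0.272], [-0.006, -0.274, 0.962, 0.34], [0.0, 0.0, 0.0, 1.0]] -0.04291479616827187 [269.67778469   0.         256.73592808]
Y A 65465 px [285. 174.] rect [ 316. -271.] [426. 686.] 23.3
Y A 1129 px [247. 149.] rect [ 371. -276.] [63. 52.] 21.5
Y A 1743 px [ 99. 363.] rect [ -52. -175.] [ 69. 147.] 78.2
Y A 1759 px [415. 362.] rect [ 140. -654.] [144.  69.] 53.8
```

View pics/w1.png

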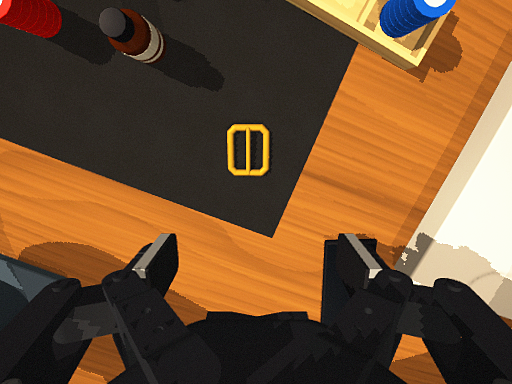

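The wrist view shows the buckle at (248,149). It lies at (371,-276), measures 63x52 and is turned 21.5°, so the sizes fit. I descend in steps.

>>> {"op": "apply_moves", "data": {"moves": [85,0,0,-40,0,0,0,85,0,0,-40,0,0,0,85,0,0,-20,0,0,0,85,0,0,0,0,0,0,85,0,0,0,0,0,0]}}

```text
clock: 1.52
tcp_pos: [0.3529, -0.3007, 0.0758]
tcp_rot: [3.086, 0.576, 0.002]
ft_force: [-0.1, 0.4, -0.4]
gripper_width: 0.0849
grip_force: 0.0
```

>>> {"op": "apply_moves", "data": {"moves": [85,10,13,-20,0,0,0,85,8,12,-20,0,0,0,85,0,0,-20,0,0,0,85,0,0,0,0,0,0,85,0,0,0,0,0,0]}}

```text
clock: 2.15
tcp_pos: [0.3715, -0.2755, 0.016]
tcp_rot: [3.085, 0.578, 0.003]
ft_force: [0.6, 0.0, 0.0]
gripper_width: 0.0851
grip_force: 0.0
```

>>> {"op": "apply_moves", "data": {"moves": [75,0,0,-10,0,0,0,70,0,0,-8,0,0,0,60,0,0,0,0,0,0,45,0,0,0,0,0,0,45,0,0,0,0,0,0,45,0,0,0,0,0,0]}}

```text
clock: 2.9
tcp_pos: [0.3707, -0.2744, -0.0036]
tcp_rot: [3.087, 0.579, 0.001]
ft_force: [-0.4, 0.5, 0.2]
gripper_width: 0.045
grip_force: 0.0
```

The fingers closed to 45 mm with no force, so they passed over the bars. I reopen and go lower.

>>> {"op": "apply_moves", "data": {"moves": [68,0,0,0,0,0,0,68,0,0,0,0,0,0,68,0,0,-3,0,0,0,68,0,0,-3,0,0,0,60,0,0,0,0,0,0,45,0,0,0,0,0,0,45,0,0,0,0,0,0]}}

```text
clock: 3.78
tcp_pos: [0.3706, -0.2742, -0.0098]
tcp_rot: [3.088, 0.579, 0.0]
ft_force: [0.4, -0.3, -0.2]
gripper_width: 0.045
grip_force: 0.0
```

Run:
```python
from h import *
c=cam("wrist"); cv2.imwrite("pics/w2.png",c["img"])
```

```text
(no output)
```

View pics/w2.png

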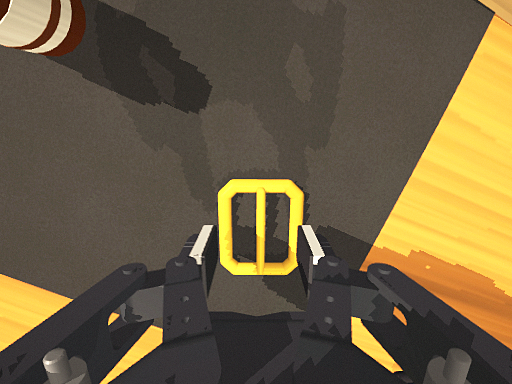

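The buckle sits at (260,228) between the fingertips at (205,240) and (313,240). I project reference points to judge the tip height.

Run:
```python
from h import *
from scipy.spatial.transform import Rotation as R
c=cam("wrist"); s=ctrl.get_state(); r=R.from_rotvec(s["tcp_rot"]).as_matrix(); t=s["tcp_pos"]
print(t, np.round(np.array(c["world_from_camera"])[:3,3],3))
for b in (0,.01,.02,.03):
  for y in (-.0225,.0225): print(b,y,[np.round(proj(c,t+r@[x,y,-b])) .tolist() for x in(-.011,.011)])
print("buckle",proj(c,(.371,-.276,.004)))
blobs(c,(12,100,110),(35,255,255),.004,1500,"Y",(190,150,320,300))
```

```text
[ 0.37062481 -0.27427983 -0.00976949] [ 0.435 -0.249  0.159]
0 -0.0225 [[224.0, 236.0], [223.0, 206.0]]
0 0.0225 [[290.0, 236.0], [291.0, 206.0]]
0.01 -0.0225 [[222.0, 243.0], [221.0, 211.0]]
0.01 0.0225 [[292.0, 243.0], [293.0, 211.0]]
0.02 -0.0225 [[220.0, 251.0], [219.0, 217.0]]
0.02 0.0225 [[294.0, 251.0], [295.0, 217.0]]
0.03 -0.0225 [[218.0, 259.0], [216.0, 224.0]]
0.03 0.0225 [[296.0, 259.0], [297.0, 224.0]]
buckle (np.float64(259.6313731544205), np.float64(230.35135526993588))
Y A 4317 px [258. 225.] rect [ 372. -276.] [64. 52.] 21.0
```

Run:
```python
from h import *
a=cv2.imread("pics/w2.png")[160:310,150:360]; cv2.imwrite("pics/w2c.png",cv2.resize(a,(800,571),interpolation=2))
```

```text
(no output)
```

View pics/w2c.png

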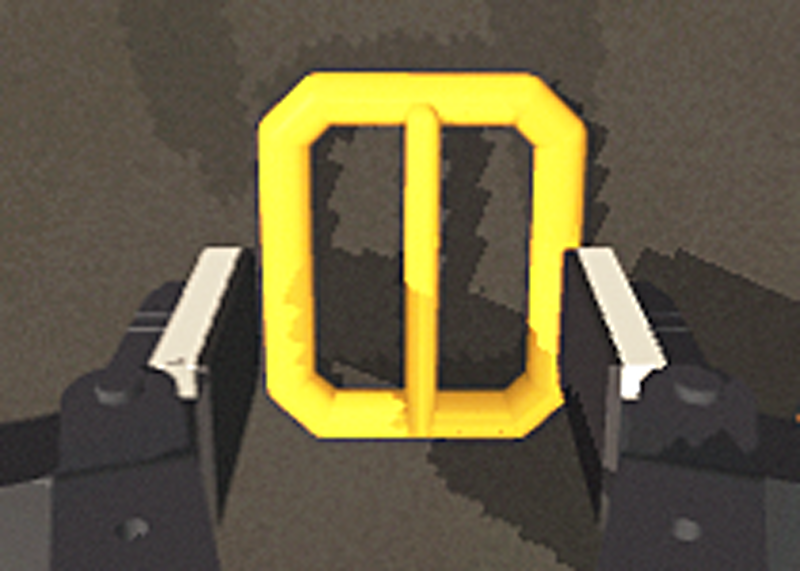

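The pad tips match a point about 30 mm above the TCP, so they are still above the buckle. I lower in small steps and watch the force.

>>> {"op": "apply_moves", "data": {"moves": [68,0,0,0,0,0,0,68,0,0,0,0,0,0,68,0,0,-3,0,0,0,68,0,0,-2,0,0,0,68,0,0,0,0,0,0]}}

```text
clock: 4.5
tcp_pos: [0.3703, -0.2739, -0.0153]
tcp_rot: [-3.087, -0.579, 0.001]
ft_force: [-0.1, -0.2, -0.2]
gripper_width: 0.068
grip_force: 0.0
```

>>> {"op": "apply_moves", "data": {"moves": [68,0,0,-3,0,0,0,68,0,0,-2,0,0,0,60,0,0,0,0,0,0,45,0,0,0,0,0,0,45,0,0,0,0,0,0,45,0,0,0,0,0,0]}}

```text
clock: 5.25
tcp_pos: [0.3706, -0.2743, -0.0198]
tcp_rot: [3.088, 0.579, 0.0]
ft_force: [0.3, -1.4, -0.1]
gripper_width: 0.0449
grip_force: 0.0
```

>>> {"op": "apply_moves", "data": {"moves": [68,0,0,0,0,0,0,68,0,0,0,0,0,0,66,0,0,-3,0,0,0,66,0,0,-3,0,0,0,60,0,0,0,0,0,0,45,0,0,0,0,0,0,45,0,0,0,0,0,0,45,0,0,0,0,0,0]}}

```text
clock: 6.25
tcp_pos: [0.371, -0.2752, -0.0246]
tcp_rot: [3.086, 0.578, 0.001]
ft_force: [-1.6, 0.5, 5.6]
gripper_width: 0.0478
grip_force: 38.4
```

Run:
```python
from h import *
c=cam("wrist"); cv2.imwrite("pics/w3.png",cv2.resize(c["img"][140:320,150:370],(770,630*600//630),interpolation=2))
blobs(c,(12,100,110),(35,255,255),.004,1500,"Y",(180,140,330,310))
```

```text
Y A 5144 px [256. 235.] rect [ 372. -275.] [64. 52.] 21.2
```

View pics/w3.png

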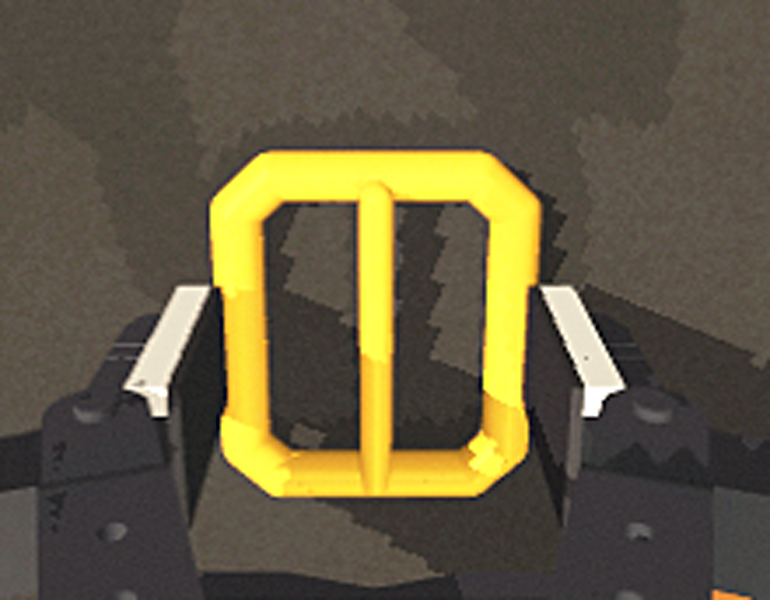

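The pads are catching the bars' upper shoulders (width 47.8, force 5.6 N upward). I go 4 mm lower.

>>> {"op": "apply_moves", "data": {"moves": [66,0,0,0,0,0,0,66,0,0,0,0,0,0,64,0,0,-3,0,0,0,64,0,0,-1,0,0,0,56,0,0,0,0,0,0,45,0,0,0,0,0,0,45,0,0,0,0,0,0,45,0,0,0,0,0,0]}}

```text
clock: 7.3
tcp_pos: [0.3708, -0.2744, -0.0296]
tcp_rot: [3.087, 0.579, 0.001]
ft_force: [-0.6, 0.4, 1.4]
gripper_width: 0.0499
grip_force: 41.7
```

>>> {"op": "apply_moves", "data": {"moves": [66,0,0,0,0,0,0,66,0,0,0,0,0,0,64,0,0,-3,0,0,0,64,0,0,-1,0,0,0,56,0,0,0,0,0,0,45,0,0,0,0,0,0,45,0,0,0,0,0,0,45,0,0,0,0,0,0]}}

```text
clock: 8.3
tcp_pos: [0.3725, -0.2753, -0.0302]
tcp_rot: [3.085, 0.579, 0.005]
ft_force: [-3.0, 3.3, 16.6]
gripper_width: 0.0506
grip_force: 46.2
```

The tips now touch the bench (16 N) with TCP z = -30, so at about a 50 mm opening the tips sit about 30 mm above the reported TCP. The grip holds; I raise the grip force and lift.

>>> {"op": "apply_moves", "data": {"moves": [40,0,0,3,0,0,0,40,0,0,20,0,0,0,40,0,0,40,0,0,0,40,0,0,40,0,0,0,40,0,0,30,0,0,0.18,40,0,0,0,0,0,0.18,40,0,0,0,0,0,0.18], "force": 60}}

```text
clock: 9.18
tcp_pos: [0.3704, -0.2742, 0.0989]
tcp_rot: [-2.817, -1.39, 0.0]
ft_force: [0.7, 0.7, -1.1]
gripper_width: 0.0494
grip_force: 62.1
```

>>> {"op": "apply_moves", "data": {"moves": [40,10,45,5,0,0,0.18,40,12,50,5,0,0,0.18,40,12,50,5,0,0,0.18,40,12,50,0,0,0,0.18,40,12,50,0,0,0,0.18,40,12,50,0,0,0,0.18,40,12,50,0,0,0,0.18,40,0,0,0,0,0,0.18]}}

```text
clock: 10.18
tcp_pos: [0.4522, 0.0741, 0.113]
tcp_rot: [-1.192, -2.905, -0.0]
ft_force: [0.1, -0.8, -0.5]
gripper_width: 0.0492
grip_force: 62.2
```

>>> {"op": "apply_moves", "data": {"moves": [40,10,20,0,0,0,0.18,40,10,20,0,0,0,0.18,40,10,20,0,0,0,0.18,40,10,20,0,0,0,0.18,40,0,0,0,0,0,0.14,40,0,0,0,0,0,0,40,0,0,0,0,0,0]}}

```text
clock: 11.05
tcp_pos: [0.4921, 0.1506, 0.1135]
tcp_rot: [0.105, -3.139, 0.0]
ft_force: [0.3, -0.2, -0.8]
gripper_width: 0.049
grip_force: 62.3
```

Run:
```python
from h import *
import pickle
c=cam("wrist"); pickle.dump(c,open("w4.pkl","wb")); cv2.imwrite("pics/w4.png",c["img"]); print(np.round(c["world_from_camera"],3).tolist())
```

```text
[[-0.068, -0.961, -0.269, 0.424], [0.998, -0.065, -0.018, 0.146], [-0.001, -0.269, 0.963, 0.282], [0.0, 0.0, 0.0, 1.0]]
```

View pics/w4.png

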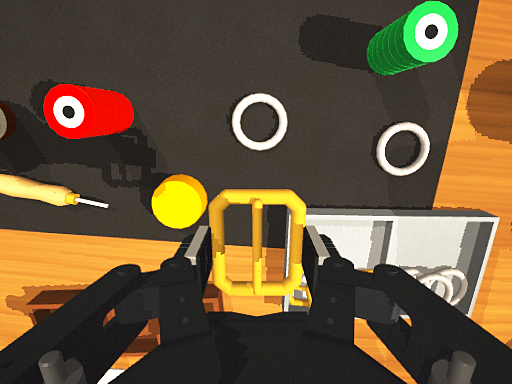

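The wrist view holds the buckle at (258,245). The tray's near rim runs from about (300,209) to (500,216), with the divider near (390,213). The nearest ring is at (260,121).

Run:
```python
from h import *
import pickle
c=pickle.load(open("w4.pkl","rb"))
g=c["img"].astype(int)
pts=[]
for u in (325,350,400,425,450,475):
    # first row (from dark mat/wood) where grey bright begins
    col=cv2.cvtColor(c["img"],cv2.COLOR_BGR2HSV)[:,u]
    v=[r for r in range(190,235) if col[r,1]<60 and col[r,2]>120][:1]
    if v: pts.append((u,v[0])); print(u,v[0],np.round(onz(c,u,v[0],.022)[:2]*1000,1))
print("corner",onz(c,500,216,.022), "div", onz(c,390,216,.022))
blobs(c,(0,0,140),(179,70,255),.004,150,"W",(200,80,440,190))
h=cv2.cvtColor(c["img"],cv2.COLOR_BGR2HSV)
blobs(c,(0,0,140),(179,70,255),.07,50,"hubR",(50,80,95,140)); blobs(c,(0,0,140),(179,70,255),.07,50,"hubG",(410,10,460,60))
```

```text
325 210 [512.5 222.3]
350 209 [509.7 247.9]
400 216 [514.  301.9]
425 216 [512.3 328.8]
450 216 [510.6 356.2]
475 217 [510.  384.5]
corner [0.50719183 0.41277663 0.022     ] div [0.5146518  0.29127442 0.022     ]
W A 1254 px [259. 121.] rect [430. 149.] [55. 55.] 48.7
W A 1114 px [403. 148.] rect [447. 300.] [55. 55.] 10.5
hubR A 644 px [ 68. 111.] rect [430.   0.] [23. 24.] 2.6
hubG A 790 px [431.  31.] rect [355. 268.] [24. 24.] 11.0
```

>>> {"op": "apply_moves", "data": {"moves": [40,20,30,0,0,0,0,40,20,30,0,0,0,0,40,23,32,0,0,0,0,40,0,0,-40,0,0,0,40,0,0,-30,0,0,0,40,0,0,-20,0,0,0,40,0,0,0,0,0,0,40,0,0,0,0,0,0]}}

```text
clock: 12.1
tcp_pos: [0.5562, 0.2428, 0.0251]
tcp_rot: [-0.107, 3.138, 0.001]
ft_force: [0.1, 0.2, -0.9]
gripper_width: 0.0494
grip_force: 62.4
```

>>> {"op": "apply_moves", "data": {"moves": [40,0,0,-15,0,0,0,40,0,0,-14,0,0,0,40,0,0,-10,0,0,0,40,0,0,0,0,0,0,40,0,0,0,0,0,0]}}

```text
clock: 12.72
tcp_pos: [0.5557, 0.2429, -0.0148]
tcp_rot: [-0.109, 3.14, 0.0]
ft_force: [-0.4, 0.1, -0.8]
gripper_width: 0.0494
grip_force: 62.4
```

>>> {"op": "apply_moves", "data": {"moves": [40,0,0,-4,0,0,0,40,0,0,0,0,0,0,56,0,0,0,0,0,0,62,0,0,0,0,0,0,62,0,0,0,0,0,0,62,0,0,20,0,0,0,62,0,0,40,0,0,0,75,0,0,20,0,0,0]}}

```text
clock: 13.72
tcp_pos: [0.557, 0.2433, 0.0639]
tcp_rot: [-0.108, 3.136, 0.002]
ft_force: [0.0, -1.0, 1.0]
gripper_width: 0.0751
grip_force: 0.0
```

>>> {"op": "apply_moves", "data": {"moves": [80,-42,-31,0,0,0,0,80,-42,-31,0,0,0,0,80,-43,-32,0,0,0,0,80,0,0,-20,0,0,0,80,0,0,-30,0,0,0,80,0,0,0,0,0,0,80,0,0,0,0,0,0]}}

```text
clock: 14.6
tcp_pos: [0.4291, 0.149, 0.012]
tcp_rot: [-0.109, 3.139, 0.0]
ft_force: [0.2, -0.3, -0.1]
gripper_width: 0.0799
grip_force: 0.0
```

Run:
```python
from h import *
c=cam("scene"); blobs(c,(12,100,110),(35,255,255),.009,60,"bk",(270,170,370,220))
a=c["img"][140:230,225:375]; b=cam("side")["img"][215:315,180:320]
cv2.imwrite("pics/s5.png",np.hstack([cv2.resize(a,(400,300),interpolation=3),cv2.resize(b,(400,300),interpolation=3)]))
```

```text
bk A 1963 px [339. 204.] rect [672. 244.] [354. 153.] 75.0
bk A 561 px [316. 190.] rect [578. 255.] [113. 102.] 2.2
```

View pics/s5.png

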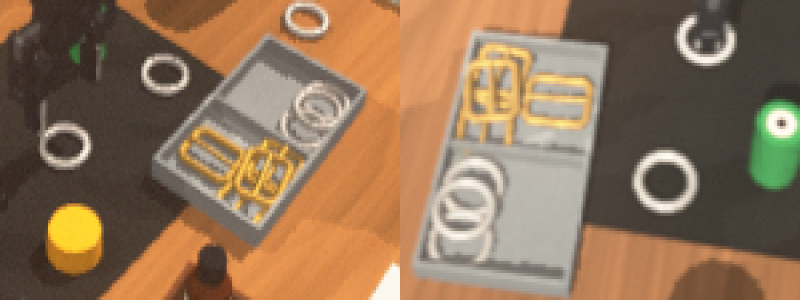

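The buckle lies flat in its compartment. In the crop's left half the gripper is over the ring at (65,145). I lower onto the ring.

>>> {"op": "apply_moves", "data": {"moves": [80,0,0,-18,0,0,0,76,0,0,-15,0,0,0,72,0,0,-6,0,0,0,66,0,0,-1,0,0,0,50,0,0,0,0,0,0,48,0,0,0,0,0,0,48,0,0,0,0,0,0]}}

```text
clock: 15.58
tcp_pos: [0.4294, 0.149, -0.0278]
tcp_rot: [-0.109, 3.138, 0.0]
ft_force: [-1.5, -0.1, 5.9]
gripper_width: 0.0522
grip_force: 62.7
```

>>> {"op": "apply_moves", "data": {"moves": [66,0,0,0,0,0,0,66,0,0,-2,0,0,0,64,0,0,-1,0,0,0,48,0,0,0,0,0,0,48,0,0,0,0,0,0,48,0,0,0,0,0,0,48,0,0,0,0,0,0]}}

```text
clock: 16.45
tcp_pos: [0.4295, 0.149, -0.0305]
tcp_rot: [-0.109, 3.138, 0.0]
ft_force: [-2.0, 0.2, 6.0]
gripper_width: 0.0524
grip_force: 65.4
```

>>> {"op": "apply_moves", "data": {"moves": [40,0,0,15,0,0,0,40,0,0,40,0,0,0,40,0,0,45,0,0,0,40,30,52,0,0,0,0,40,30,52,0,0,0,0,40,29,52,0,0,0,0,40,29,52,0,0,0,0,40,0,0,0,0,0,0]}}

```text
clock: 17.45
tcp_pos: [0.5468, 0.3598, 0.0647]
tcp_rot: [0.114, -3.136, 0.001]
ft_force: [-0.3, -0.9, -0.3]
gripper_width: 0.0523
grip_force: 62.9
```

Run:
```python
from h import *
c=cam("wrist"); cv2.imwrite("pics/w6.png",c["img"])
```

```text
(no output)
```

View pics/w6.png

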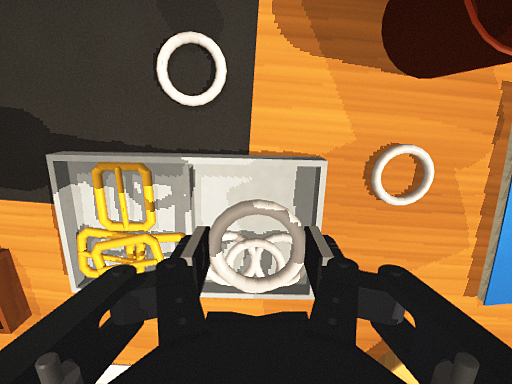

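The ring is held at (257,245), over the rings' compartment. I lower it and release.

>>> {"op": "apply_moves", "data": {"moves": [40,0,-2,-40,0,0,0,40,0,0,-30,0,0,0,40,0,0,-12,0,0,0,40,0,0,0,0,0,0,60,0,0,0,0,0,0,64,0,0,0,0,0,0,64,0,0,0,0,0,0,64,0,0,25,0,0,0]}}

```text
clock: 18.5
tcp_pos: [0.5446, 0.3538, 0.009]
tcp_rot: [0.109, -3.135, 0.004]
ft_force: [0.4, -0.6, 0.2]
gripper_width: 0.0642
grip_force: 0.0
```

>>> {"op": "apply_moves", "data": {"moves": [64,0,0,45,0,0,0,75,0,0,35,0,0,0,80,-47,-22,10,0,0,0,80,-47,-22,0,0,0,0,80,-47,-22,0,0,0,0,80,-48,-21,0,0,0,0,80,0,0,0,0,0,0,80,0,0,0,0,0,0]}}

```text
clock: 19.5
tcp_pos: [0.3584, 0.2683, 0.1019]
tcp_rot: [-0.109, 3.137, 0.002]
ft_force: [0.5, -0.2, 0.1]
gripper_width: 0.0799
grip_force: 0.0
```

>>> {"op": "apply_moves", "data": {"moves": [80,-3,-1,-40,0,0,0,80,0,0,-30,0,0,0,70,0,0,-18,0,0,0,60,0,0,0,0,0,0,36,0,0,0,0,0,0,36,0,0,0,0,0,0,36,0,0,0,0,0,0]}}

```text
clock: 20.38
tcp_pos: [0.3561, 0.2677, 0.0147]
tcp_rot: [-0.109, 3.137, 0.002]
ft_force: [1.0, 1.0, 2.4]
gripper_width: 0.0405
grip_force: 60.7
```

Run:
```python
from h import *
c=cam("wrist"); cv2.imwrite("pics/w7.png",c["img"])
```

```text
(no output)
```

View pics/w7.png

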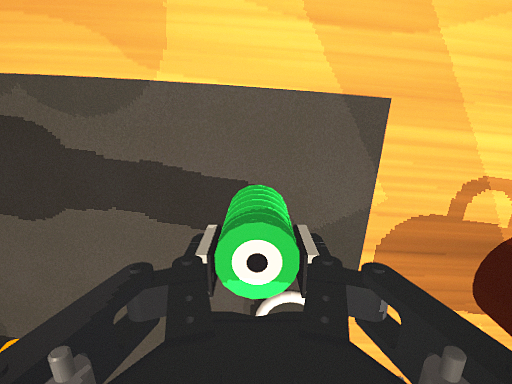

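The green spool is gripped well (hub at (257,263)). I lift and carry it towards the thread tray.

>>> {"op": "apply_moves", "data": {"moves": [30,0,0,30,0,0,0,30,0,0,45,0,0,0,30,0,0,40,0,0,0,30,20,-45,0,0,0,0,30,20,-50,0,0,0,0,30,20,-50,0,0,0,0,30,20,-50,0,0,0,0,30,20,-50,0,0,0,0]}}

```text
clock: 21.42
tcp_pos: [0.4546, 0.0202, 0.1279]
tcp_rot: [0.109, -3.14, -0.0]
ft_force: [1.0, 0.4, -0.5]
gripper_width: 0.0402
grip_force: 60.9
```

>>> {"op": "apply_moves", "data": {"moves": [30,15,-50,0,0,0,0,30,15,-50,0,0,0,0,30,14,-50,0,0,0,-0.13,30,0,0,0,0,0,0,30,0,0,0,0,0,0]}}

```text
clock: 22.05
tcp_pos: [0.4978, -0.1278, 0.1276]
tcp_rot: [-0.095, -3.139, -0.002]
ft_force: [-0.4, 0.0, -0.8]
gripper_width: 0.0407
grip_force: 61.1
```

Run:
```python
from h import *
import pickle
c=cam("wrist"); pickle.dump(c,open("w8.pkl","wb")); cv2.imwrite("pics/w8.png",c["img"])
```

```text
(no output)
```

View pics/w8.png

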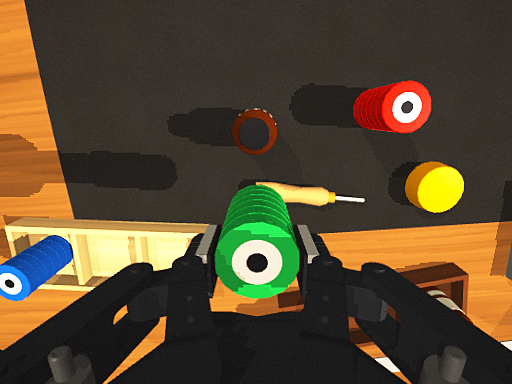

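The tray's near rim runs from (5,220) to about (200,225). The blue hub is at (9,284), the bottle cap at (255,132) and the red hub at (407,107). I compute positions without further viewing.

Run:
```python
from h import *
import pickle
c=pickle.load(open("w8.pkl","rb")); H=cv2.cvtColor(c["img"],cv2.COLOR_BGR2HSV)
P=[]
for u in range(10,205,15):
    v=next((r for r in range(205,245) if H[r,u,2]>150 and H[r,u,1]<140),None)
    if v: p=onz(c,u,v,.028)[:2]*1000;P.append(p);print(u,v,np.round(p))
P=np.array(P);print("dx/dy",np.polyfit(P[:,1],P[:,0],1))
print("corner",onz(c,5,220,.028)*1000)
blobs(c,(0,0,140),(179,70,255),.076,40,"blue hub",(0,265,25,300))
blobs(c,(0,0,140),(179,70,255),.07,50,"red hub",(385,85,430,130))
blobs(c,(0,0,0),(179,255,60),.086,100,"cap",(238,115,272,150))
print("cap",onz(c,256,131,.086)*1000)
d=[pickle.load(open(n+".pkl","rb")) for n in("scene","side")]
s=.64
print("blue",onz(d[0],157*s,529*s,.076)*1000,onz(d[1],417*s,146*s,.076)*1000)
for k in 0,1:
    blobs(d[k],(0,0,140),(179,90,255),.076,4,"bluehub",[(85,328,115,350),(258,89,276,98)][k])
```

```text
10 226 [ 529. -406.]
25 227 [ 531. -388.]
40 227 [ 532. -370.]
55 228 [ 534. -353.]
70 229 [ 536. -336.]
85 229 [ 537. -319.]
100 230 [ 539. -302.]
115 230 [ 540. -285.]
130 231 [ 542. -268.]
145 232 [ 544. -252.]
160 222 [ 533. -234.]
175 233 [ 547. -219.]
190 223 [ 536. -201.]
dx/dy [5.62170644e-02 5.53959933e+02]
corner [ 521.63284806 -409.35625974   28.        ]
blue hub A 310 px [ 10. 283.] rect [ 572. -375.] [22. 24.] 69.9
red hub A 591 px [407. 107.] rect [430.  -1.] [24. 24.] 44.5
cap A 780 px [254. 134.] rect [ 443. -127.] [23. 23.] 86.5
cap [ 441.21729394 -124.60505129   86.        ]
blue [ 572.17506288 -377.94034626   76.        ] [ 571.45384273 -376.04107016   76.        ]
bluehub A 7 px [ 94. 331.] rect [ 551. -379.] [ 1. 10.] 10.0
bluehub A 14 px [111. 331.] rect [ 574. -358.] [22.  3.] 1.2
bluehub A 154 px [100. 339.] rect [ 571. -379.] [25. 23.] 42.6
bluehub A 15 px [ 87. 345.] rect [ 567. -400.] [ 5. 17.] 77.8
bluehub A 66 px [267.  92.] rect [ 578. -380.] [54. 43.] 29.8
```

The blue spool's hub, the rim line and the first views agree: the thread tray's centre is (579,-303) with yaw -0.095. Green goes into the middle bay.

>>> {"op": "apply_moves", "data": {"moves": [30,20,-43,0,0,0,0,30,20,-44,0,0,0,0,30,20,-44,0,0,0,0,30,21,-44,0,0,0,0,30,0,0,-30,0,0,0,30,0,0,-25,0,0,0,30,0,0,0,0,0,0,30,0,0,0,0,0,0]}}

```text
clock: 23.1
tcp_pos: [0.5802, -0.3022, 0.0743]
tcp_rot: [0.093, 3.139, -0.001]
ft_force: [0.8, -0.8, -0.2]
gripper_width: 0.0404
grip_force: 61.2
```

>>> {"op": "apply_moves", "data": {"moves": [30,-1,0,-20,0,0,0,30,0,0,-20,0,0,0,30,0,0,-10,0,0,0,30,0,0,0,0,0,0,30,0,0,-2,0,0,0,30,0,0,0,0,0,0]}}

```text
clock: 23.85
tcp_pos: [0.5791, -0.3036, 0.0221]
tcp_rot: [0.095, 3.139, -0.001]
ft_force: [-0.1, 0.6, 0.2]
gripper_width: 0.0405
grip_force: 61.2
```

>>> {"op": "apply_moves", "data": {"moves": [30,0,0,-2,0,0,0,44,0,0,0,0,0,0,52,0,0,0,0,0,0,58,0,0,0,0,0,0,58,0,0,0,0,0,0,58,0,0,40,0,0,0,58,0,0,45,0,0,0,58,0,0,20,0,0,0]}}

```text
clock: 24.85
tcp_pos: [0.58, -0.3042, 0.128]
tcp_rot: [0.095, 3.135, -0.004]
ft_force: [0.1, -0.4, -0.4]
gripper_width: 0.058
grip_force: 0.0
```

>>> {"op": "apply_moves", "data": {"moves": [70,-25,50,0,0,0,0,80,-25,50,0,0,0,0,80,-25,50,0,0,0,0,80,-25,51,0,0,0,0,80,-25,51,0,0,0,0,80,-25,51,0,0,0,0,80,0,0,-20,0,0,0,80,0,0,0,0,0,0]}}

```text
clock: 25.85
tcp_pos: [0.4271, 0.0006, 0.103]
tcp_rot: [-0.093, -3.138, -0.0]
ft_force: [-0.5, -0.2, 0.8]
gripper_width: 0.08
grip_force: 0.0
```

>>> {"op": "apply_moves", "data": {"moves": [80,3,-2,-40,0,0,0,80,0,0,-30,0,0,0,70,0,0,-14,0,0,0,60,0,0,0,0,0,0,36,0,0,0,0,0,0,36,0,0,0,0,0,0,36,0,0,0,0,0,0,36,0,0,0,0,0,0]}}

```text
clock: 26.85
tcp_pos: [0.4333, -0.0025, 0.022]
tcp_rot: [0.095, 3.136, -0.001]
ft_force: [0.3, 0.9, 6.7]
gripper_width: 0.0402
grip_force: 60.7
```

>>> {"op": "apply_moves", "data": {"moves": [30,0,0,30,0,0,0,30,0,0,45,0,0,0,30,0,0,35,0,0,0,30,31,-45,0,0,0,0,30,31,-45,0,0,0,0,30,31,-45,0,0,0,0,30,31,-46,0,0,0,0,30,31,-46,0,0,0,-0.03]}}

```text
clock: 27.85
tcp_pos: [0.5871, -0.2305, 0.1293]
tcp_rot: [-0.144, -3.137, -0.001]
ft_force: [0.8, 0.5, -1.1]
gripper_width: 0.0399
grip_force: 60.8
```

>>> {"op": "apply_moves", "data": {"moves": [30,0,0,-25,0,0,0,30,0,0,-25,0,0,0,30,0,0,0,0,0,0,30,0,0,0,0,0,0]}}

```text
clock: 28.35
tcp_pos: [0.5867, -0.2291, 0.0807]
tcp_rot: [0.142, 3.138, -0.0]
ft_force: [0.1, 0.2, -1.1]
gripper_width: 0.0398
grip_force: 60.8
```

>>> {"op": "apply_moves", "data": {"moves": [30,1,0,-25,0,0,0,30,0,0,-18,0,0,0,30,0,0,-7,0,0,0,30,0,0,0,0,0,0,30,0,0,0,0,0,0]}}

```text
clock: 28.98
tcp_pos: [0.5882, -0.2296, 0.0312]
tcp_rot: [0.143, 3.137, -0.001]
ft_force: [1.1, -0.6, -0.8]
gripper_width: 0.0401
grip_force: 60.8
```

>>> {"op": "apply_moves", "data": {"moves": [30,0,0,-2,0,0,0,30,0,0,-1,0,0,0,44,0,0,0,0,0,0,52,0,0,0,0,0,0,58,0,0,0,0,0,0,58,0,0,0,0,0,0,58,0,0,45,0,0,0,58,0,0,45,0,0,0]}}

```text
clock: 29.98
tcp_pos: [0.5867, -0.2288, 0.117]
tcp_rot: [-0.143, -3.136, -0.002]
ft_force: [-0.1, -0.7, 0.8]
gripper_width: 0.0576
grip_force: 0.0
```

Run:
```python
from h import *
for n in("scene","side"):
    c=cam(n); cv2.imwrite(f"pics/{n}9.png",c["img"])
    blobs(c,(0,0,140),(179,70,255),.076,15,n+" hub",[(60,270,210,350),(235,80,285,140)][n=="side"])
    blobs(c,(0,0,140),(179,90,255),.06,15,n+" label",[(160,220,190,250),(285,140,305,165)][n=="side"])
    blobs(c,(0,0,0),(179,255,60),.08,15,n+" cap",[(162,212,180,232),(285,136,305,152)][n=="side"])
```

```text
scene hub A 99 px [174. 287.] rect [ 584. -228.] [23. 23.] 65.0
scene hub A 109 px [139. 312.] rect [ 578. -304.] [21. 23.] 55.0
scene hub A 150 px [100. 339.] rect [ 571. -379.] [25. 23.] 42.6
scene cap A 346 px [170. 221.] rect [ 446. -130.] [39. 63.] 51.2
side hub A 136 px [277.  84.] rect [ 546. -445.] [57. 55.] 8.9
side hub A 40 px [266.  92.] rect [ 575. -382.] [29. 32.] 10.7
side hub A 32 px [261. 104.] rect [ 580. -312.] [17. 42.] 10.0
side hub A 19 px [274. 110.] rect [ 532. -283.] [59.  6.] 84.0
side hub A 27 px [256. 118.] rect [ 584. -227.] [20. 22.] 10.5
side hub A 43 px [267. 128.] rect [ 541. -187.] [109.   9.] 83.7
side label A 106 px [293. 156.] rect [441. -81.] [38. 44.] 2.1
```

Both spools stand in their bays, with hubs at (584,-228) and (578,-304). Next is the dye bottle at (443,-126).

>>> {"op": "apply_moves", "data": {"moves": [70,-36,26,10,0,0,0,80,-36,26,0,0,0,0,80,-36,26,0,0,0,0,80,-36,25,0,0,0,0,80,0,0,-25,0,0,0,80,0,0,0,0,0,0,80,0,0,0,0,0,0]}}

```text
clock: 30.95
tcp_pos: [0.4438, -0.1264, 0.1024]
tcp_rot: [0.143, 3.138, -0.0]
ft_force: [-0.1, 0.0, 0.1]
gripper_width: 0.0799
grip_force: 0.0
```

Run:
```python
from h import *
c=cam("wrist"); print(ctrl.get_state()["tcp_pos"])
cv2.imwrite("pics/w10.png",c["img"])
```

```text
[ 0.44421467 -0.12661243  0.10275026]
```

View pics/w10.png

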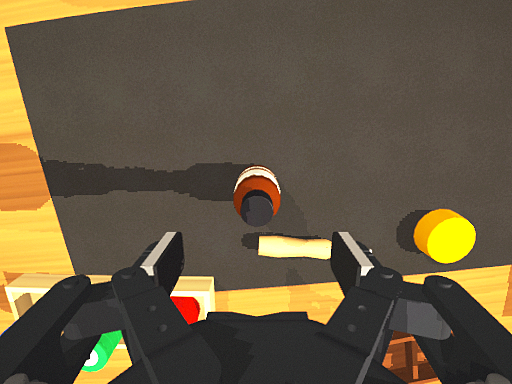

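The cap is at (258,208), centred between the fingers. I descend and grip.

>>> {"op": "apply_moves", "data": {"moves": [80,0,0,-30,0,0,0,80,0,0,-30,0,0,0,70,0,0,-20,0,0,0,60,0,0,-5,0,0,0,50,0,0,0,0,0,0,34,0,0,0,0,0,0,34,0,0,0,0,0,0,34,0,0,0,0,0,0], "force": 50}}

```text
clock: 32.0
tcp_pos: [0.4451, -0.1268, 0.0188]
tcp_rot: [0.142, 3.135, -0.002]
ft_force: [1.5, 0.1, 4.9]
gripper_width: 0.0377
grip_force: 50.7
```

>>> {"op": "apply_moves", "data": {"moves": [30,0,0,20,0,0,0,30,0,0,35,0,0,0,30,0,0,40,0,0,0,30,0,0,25,0,0,0,30,0,0,0,0,0,0.12,30,0,0,0,0,0,0.12,30,0,0,0,0,0,0]}}

```text
clock: 32.88
tcp_pos: [0.443, -0.1259, 0.1364]
tcp_rot: [0.232, -3.132, -0.001]
ft_force: [-0.1, 0.2, -0.5]
gripper_width: 0.0378
grip_force: 50.4
```

Run:
```python
from h import *
import pickle
d=[pickle.load(open(n+".pkl","rb")) for n in("scene","side")]; s=.64
# cap centroid (mid-height z=.081) by dark mask
for k,bx in ((0,(462,333,490,356)),(0,(406,400,436,424)),(1,(325,218,350,240)),(1,(312,272,338,295))):
    blobs(d[k],(0,0,0),(179,255,55),.082,15,"sc sd".split()[k],[int(a*s) for a in bx])
for p,q in (((476,340),(336,224)),((421,407),(324,280))):
    print(onz(d[0],p[0]*s,p[1]*s,.092)*1000,onz(d[1],q[0]*s,q[1]*s,.092)*1000)
```

```text
[668.64862912  76.7155761   92.        ] [680.50984576 -60.66067294  92.        ]
[686.75559959 -66.21234679  92.        ] [663.77917819  88.08728171  92.        ]
```

>>> {"op": "apply_moves", "data": {"moves": [30,30,18,0,0,0,0,30,38,23,0,0,0,0,30,38,23,0,0,0,0,30,38,23,0,0,0,0,30,38,23,0,0,0,0,30,30,17,0,0,0,0,30,19,10,0,0,0,0,30,0,0,0,0,0,0]}}

```text
clock: 33.88
tcp_pos: [0.6748, 0.0117, 0.1353]
tcp_rot: [0.234, -3.131, -0.001]
ft_force: [0.3, -0.1, -1.2]
gripper_width: 0.038
grip_force: 50.4
```

Run:
```python
from h import *
import pickle
c=cam("wrist"); pickle.dump(c,open("w11.pkl","wb")); cv2.imwrite("pics/w11.png",c["img"]); print(ctrl.get_state()["tcp_pos"])
print([np.round(proj(c,(.674+a*.989-b*.149,.011+a*.149+b*.989,.028))) .tolist() for a,b in((-.04,-.114),(-.04,.114),(-.034,-.034),(-.034,.034))])
```

```text
[0.67403747 0.01103463 0.13572837]
[[144.0, 144.0], [367.0, 144.0], [223.0, 149.0], [289.0, 149.0]]
```

View pics/w11.png

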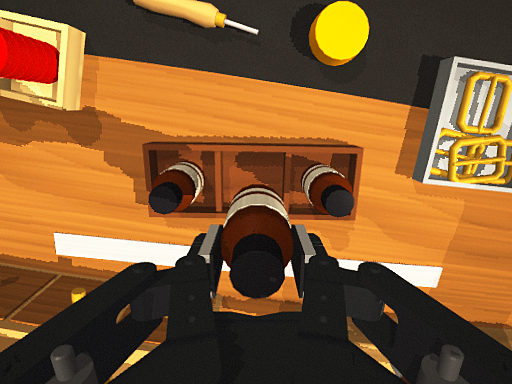

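The rack's near rim runs from (147,144) to (363,148), against the predicted (144,144) to (367,144). The middle bay, between dividers at 219 and 287, is right under the bottle, so I lower it.

>>> {"op": "apply_moves", "data": {"moves": [30,1,0,-30,0,0,0,30,1,0,-30,0,0,0,30,0,0,-25,0,0,0,30,0,0,-15,0,0,0,30,0,0,0,0,0,0,30,0,0,0,0,0,0]}}

```text
clock: 34.67
tcp_pos: [0.6773, 0.0105, 0.0386]
tcp_rot: [-0.233, 3.131, -0.001]
ft_force: [0.3, 0.6, -0.5]
gripper_width: 0.0381
grip_force: 50.4
```

>>> {"op": "apply_moves", "data": {"moves": [30,0,0,-6,0,0,0,30,0,0,-5,0,0,0,30,0,0,0,0,0,0,30,0,0,-1,0,0,0,30,0,0,0,0,0,0]}}

```text
clock: 35.3
tcp_pos: [0.6766, 0.0108, 0.0251]
tcp_rot: [-0.234, 3.133, -0.0]
ft_force: [-0.5, -0.3, -1.3]
gripper_width: 0.0378
grip_force: 50.4
```

>>> {"op": "apply_moves", "data": {"moves": [30,0,0,-1,0,0,0,30,0,0,-1,0,0,0,40,0,0,0,0,0,0,46,0,0,0,0,0,0,54,0,0,0,0,0,0,54,0,0,0,0,0,0,54,0,0,30,0,0,0,54,0,0,45,0,0,0]}}

```text
clock: 36.3
tcp_pos: [0.6746, 0.0109, 0.0961]
tcp_rot: [0.234, -3.128, -0.001]
ft_force: [0.3, -0.2, 0.7]
gripper_width: 0.0542
grip_force: 0.0
```

>>> {"op": "apply_moves", "data": {"moves": [54,0,0,45,0,0,0,54,-50,0,20,0,0,0,54,-50,0,0,0,0,0,54,-50,0,0,0,0,0,54,-50,0,0,0,0,0,54,0,0,0,0,0,0,54,0,0,0,0,0,0]}}

```text
clock: 37.17
tcp_pos: [0.4773, 0.0107, 0.1636]
tcp_rot: [-0.234, 3.131, -0.001]
ft_force: [0.7, 0.3, -0.3]
gripper_width: 0.0543
grip_force: 0.0
```

Run:
```python
from h import *
a=cam("scene")["img"];b=cam("side")["img"]
cv2.imwrite("pics/final.png",np.hstack([cv2.resize(a[120:384,60:400],(400,600)),cv2.resize(b[80:330,170:360],(400,600))]))
```

```text
(no output)
```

View pics/final.png

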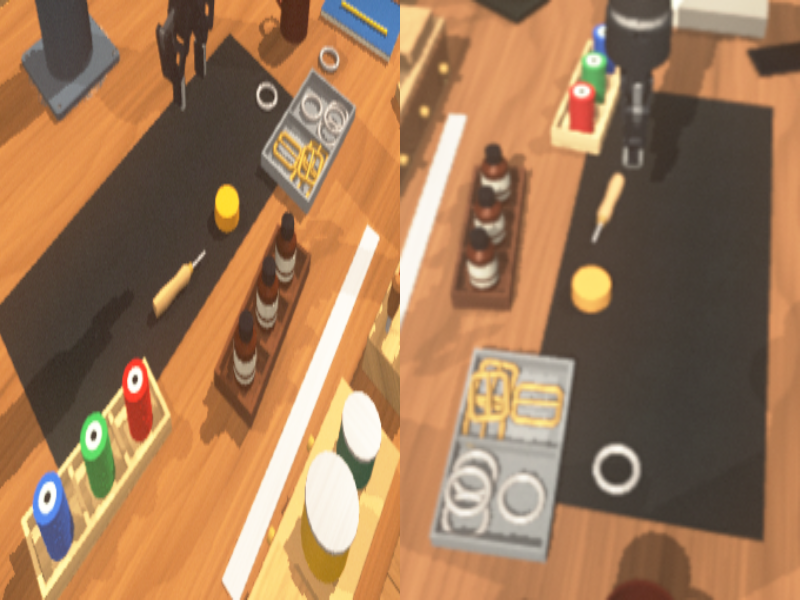

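The final view shows the spools upright in the tray, the bottle in the middle of the rack, and the ring and buckle in their compartments. Wax and awl are untouched and the arm is clear.

```bash
python3 -c "
from rig import ctrl
print(ctrl.job_done())"
```

```text
the job is handed in; nothing more can be done
None
```

I handed the job in at about 37 s: the last picture shows both spools, the dye bottle, the ring and the buckle in their places and the wax and awl undisturbed, but the hand-in call returned no verdict.

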